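# Mark both ends of a half-turned blank at the sprung marking bracket

## Robot

A 6-joint arm with a two-finger parallel gripper is mounted at the origin on the work surface. World frame = base frame: x ahead of the robot, y to its left, z up, the work surface at z = 0. Lengths are in m, angles in degrees, forces in N, time in s.
With the tool pointing down it reaches from about 0.325 to 0.85 m from the base axis. Payload 15.5 kg.
Tool frame: the origin (TCP) lies at the very end of the fingers, on their centre line; the grasp point (between the pads) lies arm.grip_depth behind it (arm.grip_depth is the distance from the TCP to the grasp point, in m); z points along the fingers, y is the line along which they close (so a half turn about z gives the same grasp; the last joint's range is limited). The gripper opens to 91 mm and grips with 3 to 60 N. Pads are 32 mm wide; open, the fingers measure 118 mm over their backs; the gripper's body (76 mm by 178 mm) begins 60 mm behind the grasp point.
Start: joints at [-82.019, 28.281, 77.091, -0, 74.628, -5.472], TCP at [0.145, -0.608, 0.214] pointing down, gripper open.
Joint ranges: [-166.48, 166.48], [-47.26, 123.95], [12.59, 153.08], [-70.14, 250.14], [6.76, 159.57], [-176.63, 176.63]. Speed limits (degrees/s): [108.29, 108.29, 147.25, 172.46, 172.46, 172.46].

## Interface

Orientations are given as a 3x3 rotation matrix whose columns are the frame's x, y, z axes.
In Python, from rig import arm gives the robot as it stands. Calls block until the motion is done:
- arm.move_to(position, orientation): joint-space move of the TCP to a pose.
- arm.move_l(position, orientation=None, feed=0.15): straight line of the TCP; orientation=None keeps the orientation; feed is the mean speed in m/s.
- arm.move_joints(angles): joint-space move.
- arm.grip(opening): finger opening in m; the grip force is fixed at half the most; returns when the fingers have stopped.
- arm.sleep(seconds).
- arm.solve_ik(position, orientation): joint angles nearest the present ones, or None.
- arm.snapshot(name): name is "scene" or "side" or "wrist"; returns the picture (400x640x3 uint8, red, green, blue); there is no depth.
- arm.get_calibration(name): a dict with "intrinsics" (3x3 intrinsics, pixels), "cam_to_world" (4x4, takes a point from camera to world coordinates). Camera axes: x right, y down, z forward; pixel columns grow to the right and rows downward; lengths in m; the calibration is good to about 2 mm. A picture is of the moment at which its call begins: read the wrist's pose just before it. get_calibration takes no time and is no camera call; for the wrist camera it gives the pose at the moment of the call.
A pose or a line that the arm cannot do raises arm.Unreachable and nothing moves.
- arm.sign_off(): hands the job in; it is judged then, once.
Readings, each from a call of its own:
- arm.current_t(): time.
- arm.current_joint_positions(): joint angles.
- arm.current_dq(): joint speeds.
- arm.current_tau(): joint torques, N m.
- arm.current_ee_pos(): TCP position.
- arm.current_tool_rot(): TCP orientation.
- arm.current_force(): force on the tool from outside, world axes, zero at the start.
- arm.current_torque(): the same for the moment, N m.
- arm.current_width(): finger opening in m.
- arm.current_grasp_force(): force on a finger pad.
Only numpy, scipy, OpenCV 4.12 (cv2) and the standard library are available. Lean on these libraries where they do the work, as an engineer would, in place of code of your own. Each camera call takes 0.05 s, during which the arm holds its last target. There are 200 camera calls.

## Task

Mark the end centres of the half-turned wooden blank (the square stick with a round tenon on one end) at the steel bracket: push its plain square end squarely onto the middle of the spring pin until the pin is fully in, then draw it back, turn the blank end for end and push the tenon's end onto the pin in the same way. Then lay the blank down in both notches of the plywood cradle, about in the middle of its length and either way round, and let go. Leave the other things on the bench where they are.

Things in the scene. Friction and masses are not known exactly. Their poses are not given: they have to be found in the camera images.
- blank: the workpiece: pale wood, 180 mm long, 0.1 to 0.25 kg, lying on the bench: a 40 x 40 mm square body (x = -90 to 45 mm) with a round tenon, 28 mm in diameter, on one end (x = 45 to 90 mm). Origin on its long axis at mid length, 20 mm above the bench at the start; x along the axis towards the tenon, z up at the start. Centre of mass at about x = -18 mm
- blank_plain (a point): centre of the blank's plain square end face (x = -90 mm)
- blank_tenon (a point): centre of the end face of the tenon (x = 90 mm)
- bracket: marking bracket of dark bent steel, fixed, elsewhere in each run. Origin on the bench, x = direction in which work is pushed, z up. Foot 6 mm thick, 84 mm wide, x = -40 to 85 mm. Upright plate 84 mm wide, 85 mm tall, its working face (facing -x) at x = 70 mm, between two cheeks (x = 40 to 70 mm, 60 mm tall, 56 mm clear between them)
- pin_tip (a point): tip of the bracket's spring pin, 10 mm in diameter; it moves with the pin. At rest it stands 12 mm out of the plate (bracket x = 58 mm, y = 0, 48 mm above the bench). When work is right against the plate the pin is fully in. Nothing supports the work there: hold it level at the pin's height, clear of the foot
- pin (a joint): how far the pin is pushed in, m: 0 at rest, 0.012 fully in; a spring pushes it back out (2.5 N at the start, 8.5 N fully in)
- cradle: plywood cradle, fixed, elsewhere in each run: a board 120 (x) x 86 (y) x 10 mm with two saddles, 12 mm thick, across it at x = -45 and 45 mm, each with an open-topped notch 54 mm wide, floor 22 mm and top 42 mm above the bench. Origin on the bench under its middle; the blank lies along x, body on both saddles, axis 42 mm above the bench
- glue: bystander: white glue bottle, 60 mm in diameter, 185 mm tall, upright; origin under its middle
- wax: bystander: aluminium tin, 64 mm in diameter, 100 mm tall, upright; origin under its middle
- mug: bystander: white mug, 72 mm in diameter, 90 mm tall, with pencils up to 150 mm; origin under its middle
- chisel: bystander: chisel lying along its x, 200 mm long, 26 mm high; origin on the bench near its middle
- offcut: bystander: plain square wooden offcut without tenon, 150 (x) x 40 x 40 mm; origin under its middle
- roundblank: bystander: round wooden blank standing upright, 60 mm in diameter, 100 mm tall; origin under its middle
- sandblock: bystander: cork sanding block 70 (x) x 115 x 32 mm; origin under its middle
- mallet: bystander: rubber mallet lying along its x, about 285 mm long, head 64 mm high; origin on the bench below the handle

How it is judged:
By the outcome, as a careful person would: the job done as asked, in the order asked, and still so for the second after the job is handed in, with the robot touching nothing.
It also fails if it takes over 64 s, if anything falls off the work surface, if the arm or the gripper's body presses on something with over 40 N, if the wrist force passes 120 N, or if a joint passes its speed limit or range.

## Working session

There is one attempt and no reset: what is moved stays moved. The work goes in short steps, each a Python script; the robot and the scene stay as the last script left them, time stands still between calls to the robot, and variables do not carry over. Pictures are saved under pics/ and viewed, at most 12 in all, crops included, and the job is handed in when it is done.

```bash
ls; mkdir -p pics; python3 - <<'E'
from rig import arm
import cv2,numpy as np
for n in ["scene","side"]:
    im=arm.snapshot(n); cv2.imwrite(f"pics/{n}0.png",im[:,:,::-1])
    c=arm.get_calibration(n); print(n,np.round(c["intrinsics"],1).tolist(),np.round(c["cam_to_world"],3).tolist())
print(arm.grip_depth,arm.current_t(),arm.current_tool_rot())
E
```

```text
pics
scene [[421.3, 0.0, 314.9], [0.0, 421.3, 201.7], [0.0, 0.0, 1.0]] [[0.068, 0.517, -0.853, 1.646], [0.998, -0.042, 0.055, -0.116], [-0.007, -0.855, -0.519, 0.715], [0.0, 0.0, 0.0, 1.0]]
side [[387.5, 0.0, 315.9], [0.0, 387.5, 199.1], [0.0, 0.0, 1.0]] [[-0.966, -0.158, 0.205, 0.356], [-0.257, 0.516, -0.817, 0.802], [0.024, -0.842, -0.539, 0.64], [0.0, 0.0, 0.0, 1.0]]
0.0188 0.1 [[ 9.72552256e-01  2.32684511e-01 -1.66556394e-04]
 [ 2.32684553e-01 -9.72551646e-01  1.09311801e-03]
 [ 9.23669361e-05 -1.10186949e-03 -9.99999389e-01]]
```

View pics/scene0.png

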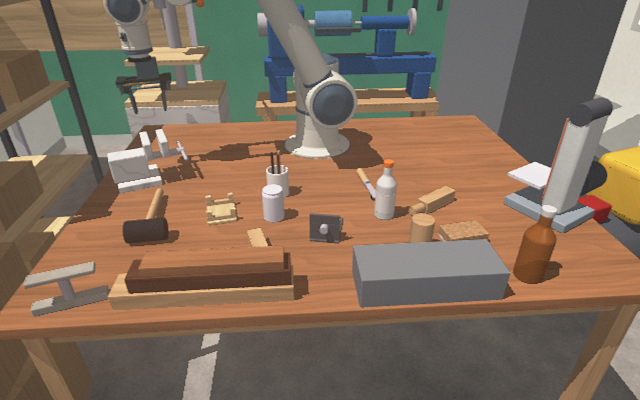

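View pics/side0.png

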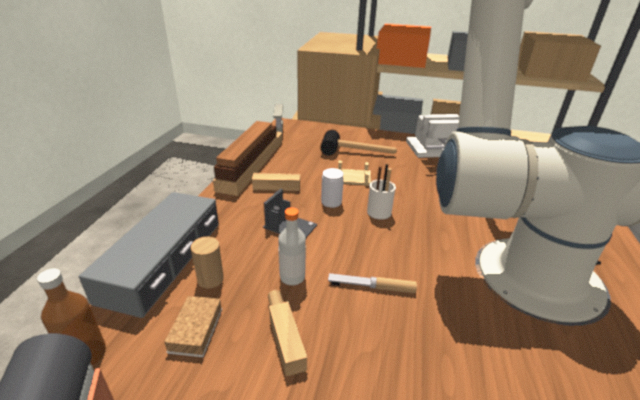

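The scene view shows the blank at about (432,201), tenon to the left. The bracket is at (325,230), seen from behind, and the cradle at (222,210). In the side view they are at (287,335), (290,215) and (355,178). I'll get rough positions from these pixels, then take wrist views.

```bash
cat > h.py <<'E'
from rig import arm
import cv2,numpy as np
def ray(c,uv):
    K=c["intrinsics"];T=np.array(c["cam_to_world"])
    d=T[:3,:3]@np.linalg.solve(np.array(K),np.array([uv[0],uv[1],1.]));return T[:3,3],d
def onz(c,uv,z):
    o,d=ray(c,uv);return o+d*(z-o[2])/d[2]
def proj(c,p):
    T=np.array(c["cam_to_world"]);q=np.array(c["intrinsics"])@(T[:3,:3].T@(np.array(p)-T[:3,3]));return q[:2]/q[2]
def down(yaw): # tool down, tool x axis at yaw (deg) in world
    a=np.radians(yaw);x=np.array([np.cos(a),np.sin(a),0]);z=np.array([0,0,-1.]);return np.column_stack([x,np.cross(z,x),z])
E
python3 - <<'E'
from h import *
s=arm.get_calibration("scene");d=arm.get_calibration("side");w=arm.get_calibration("wrist")
for n,z,a,b in [("blank",.02,(432,201),(287,335)),("tenon",.02,(414,209),(275,299)),("bracketfoot",0,(325,240),(290,222)),("cradle",.01,(222,212),(355,178)),("glue",0,(385,215),(292,278)),("wax",0,(273,217),(332,203)),("mug",0,(279,195),(381,212)),("round",.0,(421,243),(207,282))]:
    print(n,onz(s,a,z).round(3),onz(d,b,z).round(3))
T=np.array(w["cam_to_world"]);R=arm.current_tool_rot()
print("cam in tool",(R.T@T[:3,:3]).round(3).tolist(),(R.T@(T[:3,3]-arm.current_ee_pos())).round(3),np.array(w["intrinsics"]).round(0).tolist())
for n,(cs,cd) in {"x":((325,230),(290,215))}.items():pass
A=arm.snapshot("scene")[...,::-1];B=arm.snapshot("side")[...,::-1]
def crop(I,u,v,w=66,h=50): return cv2.resize(I[v-h//2:v+h//2,u-w//2:u+w//2],(400,300),interpolation=cv2.INTER_CUBIC)
cv2.imwrite("pics/m1.png",np.vstack([np.hstack([crop(A,325,228),crop(A,222,208)]),np.hstack([crop(B,290,218,80,60),crop(B,355,175)])]))
E
```

```text
blank [0.528 0.329 0.02 ] [0.52  0.345 0.02 ]
tenon [0.57  0.259 0.02 ] [0.573 0.265 0.02 ]
bracketfoot [ 0.682 -0.026  0.   ] [ 0.638 -0.031  0.   ]
cradle [ 0.525 -0.334  0.01 ] [ 0.505 -0.315  0.01 ]
glue [0.567 0.171 0.   ] [0.565 0.177 0.   ]
wax [ 0.55  -0.176  0.   ] [ 0.547 -0.161  0.   ]
mug [ 0.417 -0.158  0.   ] [ 0.398 -0.156  0.   ]
round [0.717 0.242 0.   ] [0.746 0.243 0.   ]
cam in tool [[-0.001, -0.968, -0.249], [1.0, -0.001, -0.0], [-0.0, -0.249, 0.968]] [ 0.07  -0.001 -0.17 ] [[294.0, 0.0, 311.0], [0.0, 294.0, 196.0], [0.0, 0.0, 1.0]]
```

View pics/m1.png

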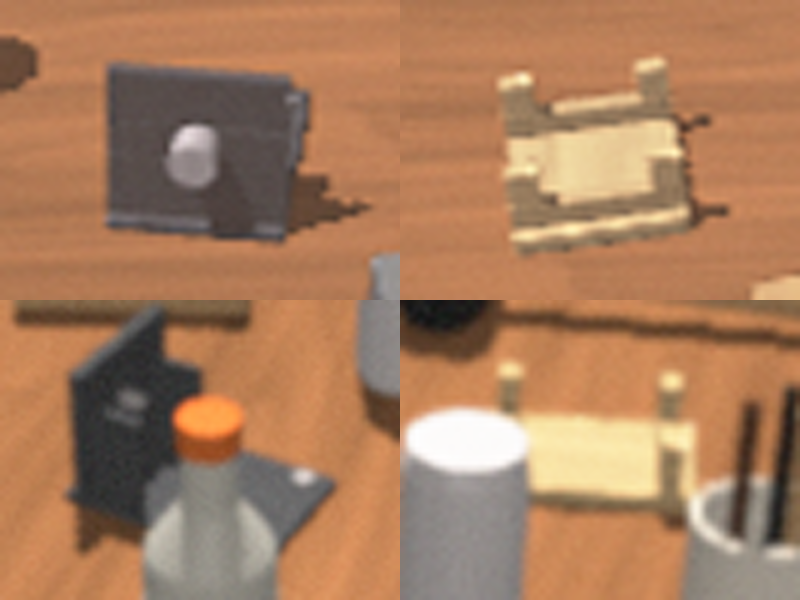

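The bracket's working face points toward the robot, so its x is about world +x. The cradle sits near (0.515,-0.325). Next are wrist views of the cradle, bracket and blank on the way to the grasp.

```bash
python3 - <<'E'
from h import *
import pickle
C={}
for n,p,y in [("cradle",(.51,-.325,.22),0),("bracket",(.56,-.03,.22),180),("blank",(.53,.32,.22),122)]:
    arm.move_to(np.array(p),down(y)); arm.sleep(.2)
    C[n]=arm.get_calibration("wrist"); im=arm.snapshot("wrist"); cv2.imwrite(f"pics/w_{n}.png",im[...,::-1])
    print(n,arm.current_t(),arm.current_joint_positions())
pickle.dump(C,open("C.pkl","wb"))
def crop(n,P,w=160,h=120):
    u,v=proj(C[n],P).astype(int);u0=min(max(u-w//2,0),640-w);v0=min(max(v-h//2,0),400-h);print(n,u0,v0)
    I=cv2.imread(f"pics/w_{n}.png");return cv2.resize(I[v0:v0+h,u0:u0+w],(w*4,h*4),interpolation=cv2.INTER_CUBIC)
cv2.imwrite("pics/c_bracket.png",crop("bracket",(.63,-.03,.03),200,150))
cv2.imwrite("pics/c_cradle.png",crop("cradle",(.515,-.325,.03),200,150))
cv2.imwrite("pics/c_blank.png",crop("blank",(.535,.325,.03),200,150))
E
```

```text
cradle 2.1417 [-3.82199151e+01  2.63158902e+01  7.96187063e+01  3.67000787e-04
  7.40658937e+01  5.18263003e+01]
bracket 4.7333 [-9.18416876e+00  2.27592550e+01  8.58282757e+01  4.90393347e-04
  7.14147326e+01 -9.91559511e+01]
blank 6.475 [ 2.55443733e+01  2.74823206e+01  7.75178215e+01 -2.07199433e-03
  7.50011645e+01 -6.42093957e+00]
bracket 210 155
cradle 211 98
blank 216 102
```

View pics/c_bracket.png

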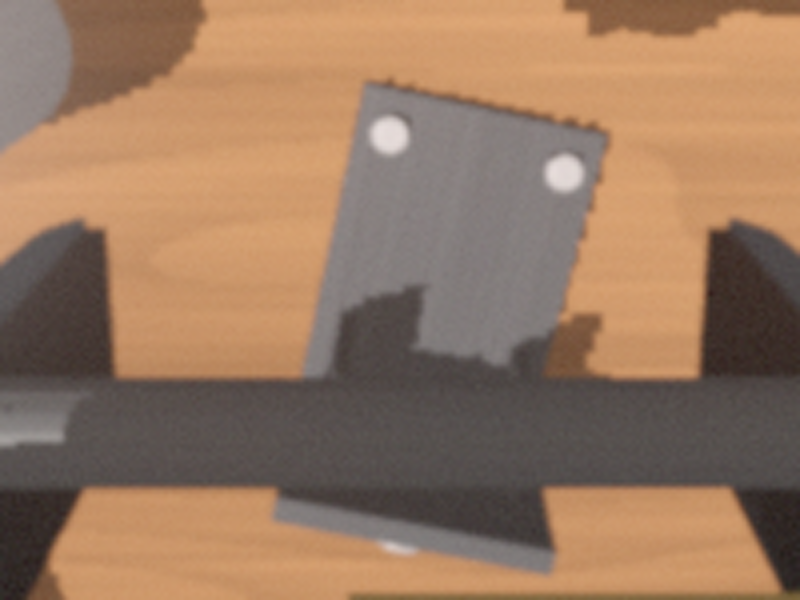

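View pics/c_cradle.png

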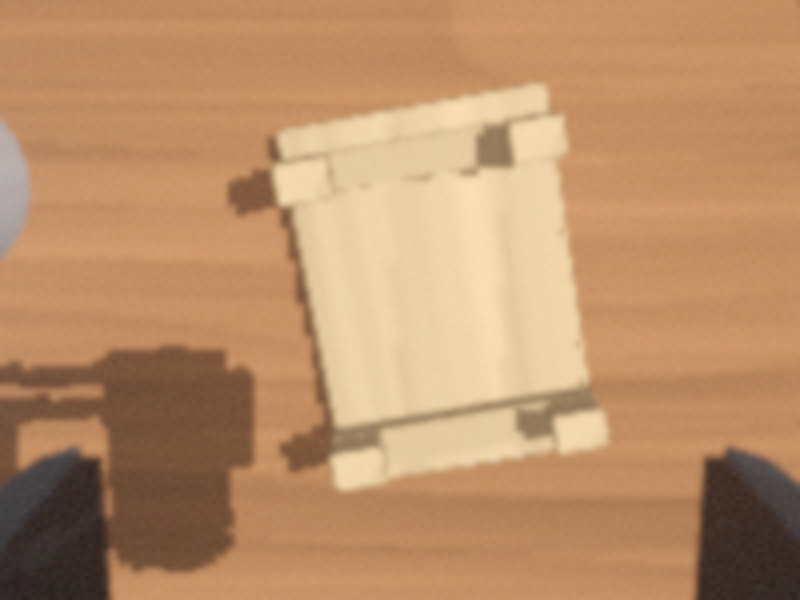

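View pics/c_blank.png

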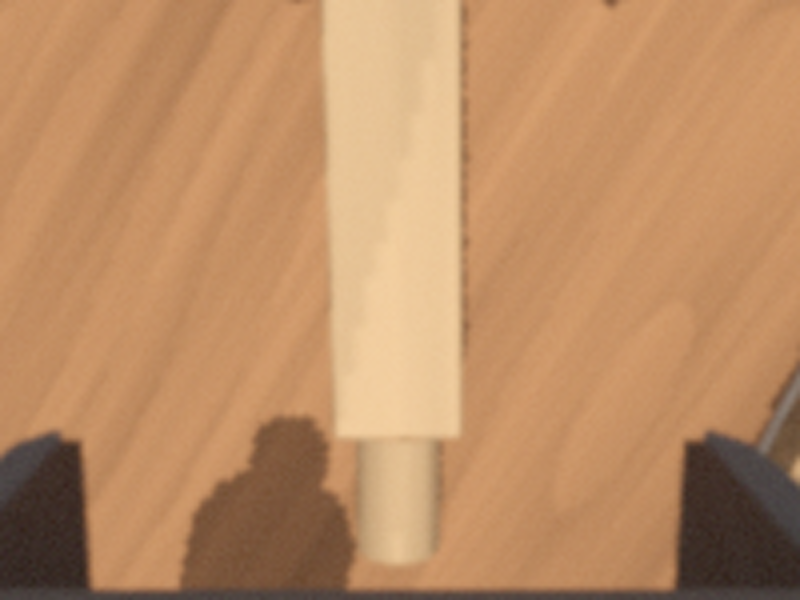

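The crops give these pixels:
- **Bracket:** foot front corners at (366,83) and (607,133), plate rear top corners at (273,520) and (550,573).
- **Cradle:** all four post tops are readable.
- **Blank:** shoulder at row 437, columns 337–460, with the tenon end at about row 560.

```bash
python3 - <<'E'
from h import *
import pickle
C=pickle.load(open("C.pkl","rb"))
O=dict(bracket=(210,155),cradle=(211,98),blank=(216,102))
def P(n,uv,z): return onz(C[n],(O[n][0]+(uv[0]+.5)/4-.5,O[n][1]+(uv[1]+.5)/4-.5),z)[:2]
yaw=lambda v:np.degrees(np.arctan2(v[1],v[0])).round(2)
l0,l1,r0,r1=[P("blank",u,.04) for u in [(323,0),(337,437),(462,0),(460,437)]]
print("blank w",np.linalg.norm(l0-r0),np.linalg.norm(l1-r1),"yaws",yaw(l1-l0),yaw(r1-r0))
ax=(l1+r1-l0-r0);ax/=np.linalg.norm(ax);sh=(l1+r1)/2;print("yaw",yaw(ax),"origin",sh-.045*ax,"tenon end from shoulder",(P("blank",(397,558),.03)-sh)@ax)
t=[P("cradle",u,.042) for u in [(272,168),(325,158),(330,198),(277,207),(508,125),(563,115),(569,152),(514,162),(331,453),(378,445),(384,480),(337,491),(552,415),(602,407),(608,443),(558,453)]]
p=[np.mean(t[i:i+4],0) for i in(0,4,8,12)];print("cradle c",np.mean(p,0),"x yaw (up image)",yaw(p[0]+p[1]-p[2]-p[3]),"y",yaw(p[0]-p[1]),yaw(p[2]-p[3]),[np.linalg.norm(a).round(4) for a in(p[0]-p[2],p[1]-p[3],p[0]-p[1],p[2]-p[3])])
a,b=[P("bracket",u,.006) for u in[(366,83),(607,133)]];c=P("bracket",(305,375),.006)
d,e=[P("bracket",u,.085) for u in[(273,520),(552,573)]]
print("foot front w",np.linalg.norm(a-b),"yaw by edge",yaw(b-a)-90,"by side",yaw(c-a),"plate w",np.linalg.norm(d-e),yaw(e-d)-90, "mid-mid",np.linalg.norm((d+e-a-b)/2),yaw(d+e-a-b))
print((a+b)/2,(d+e)/2)
rv=[P("bracket",u,.008) for u in[(390,135),(565,173)]];print("rivets",yaw(rv[1]-rv[0])-90,np.mean(rv,0))
E
```

```text
blank w 0.03952884045467249 0.038367981082045116 yaws -56.89 -57.4
yaw -57.15 origin [0.53091176 0.32722201] tenon end from shoulder 0.044860420368732515
cradle c [ 0.51568937 -0.33713872] x yaw (up image) 9.93 y 100.27 99.96 [np.float64(0.0888), np.float64(0.0892), np.float64(0.0703), np.float64(0.0698)]
foot front w 0.0824266109695538 yaw by edge -11.989999999999995 by side -12.2 plate w 0.08350568240537007 -12.150000000000006 mid-mid 0.1172541208561277 -12.33
[ 0.56936354 -0.00228124] [ 0.68391277 -0.02732125]
rivets -12.650000000000006 [ 0.58464661 -0.00528834]
```

```bash
cat >> h.py <<'E'
BY=-12.2; _a=np.radians(BY); BX=np.array([np.cos(_a),np.sin(_a),0]); BO=np.array([.6085,-.0107,0])+np.array([-np.sin(_a),np.cos(_a),0])*-.0002
def at(x,z): return BO+BX*x+np.array([0,0,z])   # TCP point on bracket centre plane
E
python3 - <<'E'
from h import *
R=down(122.85);g=np.array([.5212,.3423,0])
arm.move_to(g+[0,0,.06],R);arm.move_l(g+[0,0,.003],feed=.1);arm.grip(.02);arm.sleep(.2)
print(arm.current_width(),arm.current_grasp_force(),arm.current_ee_pos(),arm.current_t())
arm.move_l(g+[0,0,.25],feed=.25)
arm.move_to(at(-.045,.25),down(BY))
arm.move_l(at(-.045,.031),feed=.2);arm.sleep(.3)
print(arm.current_t(),arm.current_width(),arm.current_ee_pos(),arm.current_force(),arm.current_joint_positions())
S=[cv2.cvtColor(arm.snapshot(n),cv2.COLOR_RGB2BGR) for n in("scene","side","wrist")]
for n,i in zip("abc",S): cv2.imwrite(f"pics/p1{n}.png",i)
w=arm.get_calibration("wrist");print(proj(w,at(.058,.048)),proj(arm.get_calibration("side"),at(.03,.048)))
c=cv2.resize(S[2][:,120:520],(400,400))
u,v=proj(arm.get_calibration("side"),at(.03,.048)).astype(int);b=cv2.resize(S[1][v-50:v+50,u-50:u+50],(400,400),interpolation=cv2.INTER_CUBIC);print(u-50,v-50)
cv2.imwrite("pics/m2.png",np.hstack([c,b]))
E
```

```text
0.04010639544118674 30.00000089406967 [0.52115489 0.3422811  0.00297869] 8.9167
13.2167 0.040248146814031036 [ 0.56471186 -0.0014199   0.03148319] [-0.35646828 -0.19374323 -1.9849031 ] [-6.20212393e+00  3.71353278e+01  9.58202228e+01 -5.01675118e-04
  4.69994363e+01  9.59984905e+01]
[313.51146068  48.21204528] [288.10364862 210.56366984]
238 160
```

View pics/m2.png

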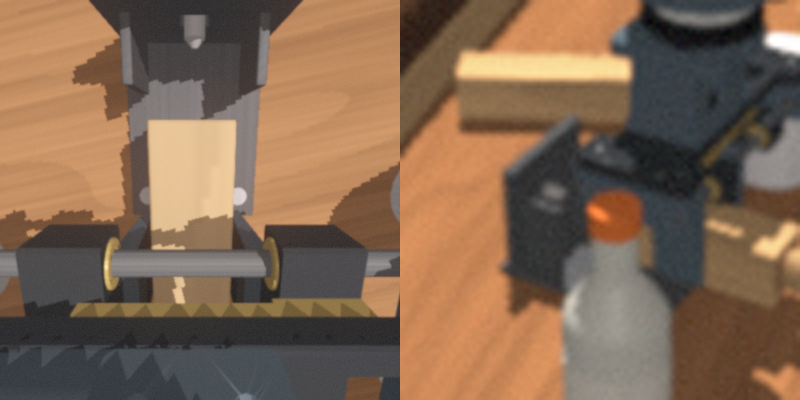

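The wrist view shows the pin tip at about column 314, where I predicted 313.5. The blank's end spans 268–357, so it is centred and square to the pin. Now I push, with force monitoring.

```bash
cat >> h.py <<'E'
def push(L,z,retract=.05):
    """L: grasp point to leading end. Steps in until plate contact."""
    arm.move_l(at(.054-L,z),feed=.1);arm.sleep(.2);f0=arm.current_force()
    x=.054
    while x<.076:
        x+=.004 if x<.0655 else .001
        arm.move_l(at(x-L,z),feed=.03);arm.sleep(.05)
        f=(arm.current_force()-f0);fx=-f@BX
        print(f"{x*1e3:.1f} act {((arm.current_ee_pos()-BO)@BX+L)*1e3:.1f} fx {fx:.1f} lat {f[1]:.1f} z {f[2]:.1f}")
        if fx>20: break
    arm.sleep(.3);print("hold",-(arm.current_force()-f0)@BX,arm.current_width(),arm.current_t())
E
python3 - <<'E'
from h import *
push(.072,.031)
im=arm.snapshot("wrist");cv2.imwrite("pics/p2.png",im[:,:,::-1])
E
```

```text
58.0 act 58.0 fx -1.0 lat -0.4 z -0.5
62.0 act 61.6 fx 1.8 lat 0.1 z -0.7
66.0 act 65.6 fx 3.7 lat 0.9 z 0.1
67.0 act 66.5 fx 4.7 lat 0.8 z -1.7
68.0 act 67.4 fx 4.5 lat 1.4 z -0.4
69.0 act 68.4 fx 5.3 lat 1.2 z 1.3
70.0 act 69.3 fx 5.4 lat 1.6 z 0.6
71.0 act 70.2 fx 6.0 lat 0.5 z 1.3
72.0 act 71.1 fx 6.0 lat 1.7 z 0.4
73.0 act 72.0 fx 7.5 lat 1.9 z 1.1
74.0 act 72.1 fx 11.0 lat 2.2 z 4.1
75.0 act 72.3 fx 15.7 lat 3.2 z 5.8
76.0 act 72.4 fx 18.5 lat 4.0 z 7.4
hold 19.519686690217938 0.03971403651032752 18.2833
```

Plate contact came at 72 mm, with about 8 N of spring force and then a stiff rise to 19 N, so the pin is fully in. Now I draw back and turn the blank end for end.

```bash
python3 - <<'E'
from h import *
arm.move_l(at(-.047,.031),feed=.1)
arm.move_l(at(-.08,.25),feed=.25)
arm.move_to(at(-.08,.25),down(BY+180))
arm.move_l(at(-.08,.031),feed=.2);arm.sleep(.3)
print(arm.current_t(),arm.current_width(),arm.current_joint_positions()[5])
S=[cv2.cvtColor(arm.snapshot(n),cv2.COLOR_RGB2BGR) for n in("scene","side","wrist")]
for n,i in zip("abc",S): cv2.imwrite(f"pics/p3{n}.png",i)
d=arm.get_calibration("side");u,v=proj(d,at(.0,.048)).astype(int);b=cv2.resize(S[1][v-40:v+40,u-50:u+50],(800,640)[0:2],interpolation=cv2.INTER_CUBIC)[:600]
s=arm.get_calibration("scene");u,v=proj(s,at(.03,.048)).astype(int);a=cv2.resize(S[0][v-40:v+40,u-40:u+40],(400,400),interpolation=cv2.INTER_CUBIC)
cv2.imwrite("pics/m3.png",np.hstack([cv2.resize(b,(400,300)),a[:300]]))
E
```

```text
24.325 0.0400200806992867 -83.60490349444034
```

View pics/m3.png

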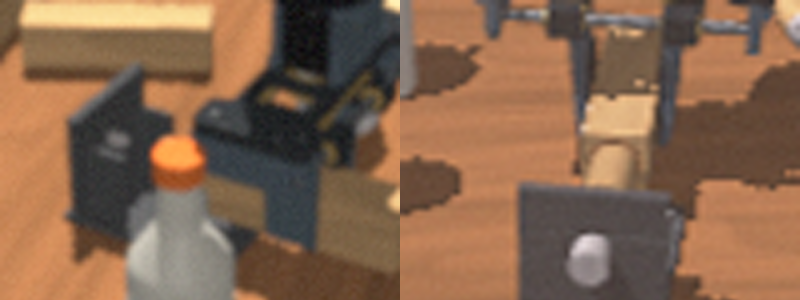

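The side and scene crops show the blank, tenon first, in front of the bracket. To check the pitch I'll overlay the predicted level edges.

```bash
python3 - <<'E'
from h import *
Y=np.array([-BX[1],BX[0],0]);g=-.08
def panel(name,f,cx,w,h,k,pts):
    c=arm.get_calibration(name);I=cv2.imread(f);u,v=proj(c,at(cx,.048)).astype(int);u0,v0=u-w//2,v-h//2
    o=cv2.resize(I[v0:v0+h,u0:u0+w],(w*k,h*k),interpolation=cv2.INTER_CUBIC)
    for a,b in pts:
        q=[tuple(((proj(c,p)-[u0,v0]+.5)*k).astype(int)) for p in(a,b)];q=[tuple(map(int,t)) for t in q]
        cv2.line(o,q[0],q[1],(0,0,255),1)
    return o
E=lambda x,y,z:at(x,z)+Y*y
sh=g+.018+.045; bk=g+.018-.09; te=g+.108
L=[(E(bk,y,z),E(sh,y,z)) for y in(-.02,.02) for z in(.028,.068)]+[(E(sh,-.02,z),E(sh,.02,z)) for z in(.028,.068)]+[(E(sh,0,z),E(te,0,z)) for z in(.062,)]
a=panel("side","pics/p3b.png",-.09,100,150,4,L);b=panel("scene","pics/p3a.png",-.01,66,75,6,L)
c=cv2.imread("pics/p3c.png")[:200,220:420];w=arm.get_calibration("wrist")
print(proj(w,at(te,.048))-[220,0],proj(w,at(.058,.048))-[220,0],proj(w,E(sh,-.02,.068))-[220,0],proj(w,E(sh,.02,.068))-[220,0])
cv2.imwrite("pics/m4.png",np.hstack([a[:450],b[:450]])[:, :800]);cv2.imwrite("pics/m5.png",cv2.resize(c,(600,600),interpolation=cv2.INTER_CUBIC))
E
```

```text
[ 89.79416939 400.23483609] [ 89.8939574  435.20581775] [ 53.24863633 368.9018235 ] [125.60352272 368.86285349]
```

View pics/m4.png

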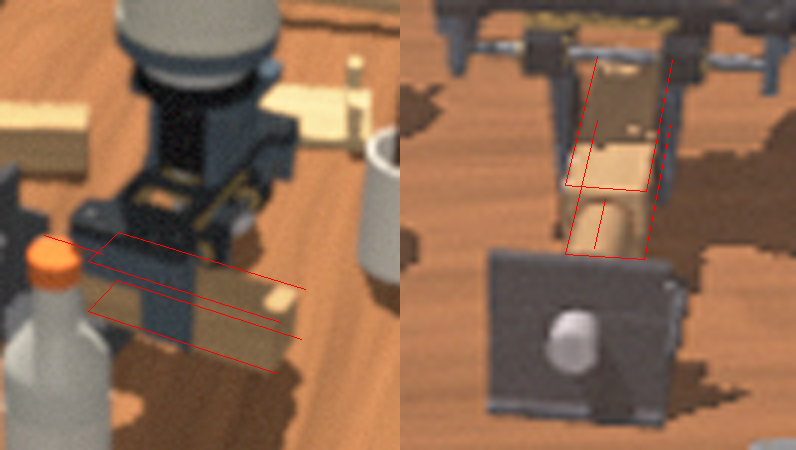

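View pics/m5.png

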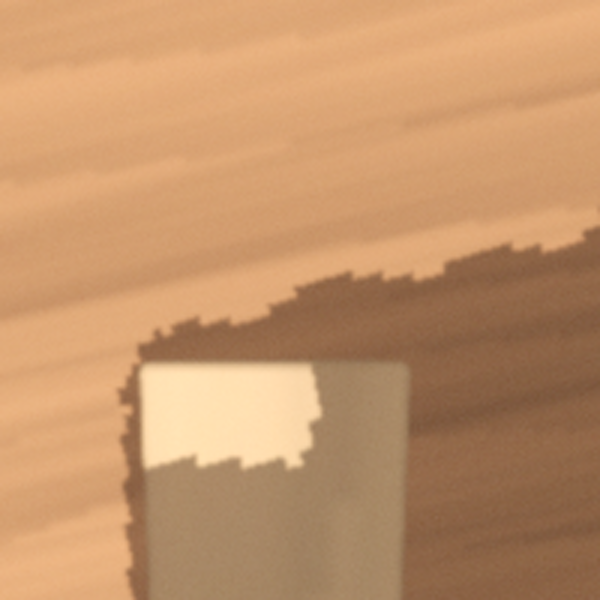

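The overlay lines up with the observed edges. The blank is level, and centred to about 1 mm. I push the tenon end.

```bash
sed -i 's/x<.076/x<.082/' h.py; python3 - <<'E'
from h import *
push(.108,.031)
im=arm.snapshot("scene");cv2.imwrite("pics/p4.png",im[:,:,::-1])
E
```

```text
58.0 act 57.6 fx 2.2 lat -0.1 z -0.1
62.0 act 61.7 fx 3.6 lat 0.3 z 1.1
66.0 act 65.4 fx 5.5 lat 1.3 z 1.4
67.0 act 66.2 fx 6.8 lat 1.2 z 1.3
68.0 act 67.2 fx 6.5 lat 1.6 z 2.7
69.0 act 68.1 fx 7.0 lat 1.1 z 3.1
70.0 act 68.6 fx 9.5 lat 1.2 z 3.9
71.0 act 68.7 fx 13.2 lat 2.8 z 4.8
72.0 act 68.8 fx 16.2 lat 4.2 z 4.8
73.0 act 69.0 fx 20.7 lat 4.4 z 4.3
hold 19.84353069865037 0.03959714693007652 28.4833
```

Contact came at 68.6 mm and the force rose to 20 N, so the pin is fully in. The two contact positions put the grasp at about blank x = -20 mm. Next is the cradle.

```bash
python3 - <<'E'
from h import *
arm.move_l(at(-.082,.031),feed=.1)
arm.move_l(at(-.1,.25),feed=.25)
a=np.radians(9.95);cx=np.array([np.cos(a),np.sin(a),0]);p=np.array([.5157,-.3371,0])-.0138*cx
R=down(189.95)
arm.move_to(p+[0,0,.25],R)
arm.move_l(p+[0,0,.06],feed=.2);arm.sleep(.2);f0=arm.current_force()
for z in(.04,.03,.027,.026,.025):
    arm.move_l(p+[0,0,z],feed=.05);arm.sleep(.1);f=arm.current_force()-f0;print(z,arm.current_ee_pos()[2],f.round(1))
    if f[2]>6: break
arm.grip(.075);arm.sleep(.2)
print(arm.current_width(),arm.current_t())
arm.move_l(p+[0,0,.16],feed=.2)
arm.move_l(p+[0,0,.2]-.08*cx,feed=.2);arm.sleep(.3)
print(arm.current_t(),arm.current_force())
w=arm.get_calibration("wrist");im=arm.snapshot("wrist");im2=arm.snapshot("scene");im3=arm.snapshot("side")
u,v=proj(w,p+[0,0,.04]).astype(int);print(u,v)
x=cv2.resize(im[:,120:520],(400,400));y=cv2.resize(im2[165:265,170:270],(400,400),interpolation=cv2.INTER_CUBIC)
cv2.imwrite("pics/m6.png",np.hstack([x,y])[:,:,::-1])
E
```

```text
0.04 0.040096857468191846 [-0.1  0.4 -0.8]
0.03 0.02996054866342858 [-0.6  0.9 -0.3]
0.027 0.026984522065872898 [-0.3  1.4 -1.1]
0.026 0.026017923891239532 [ 0.2  0.6 -0.5]
0.025 0.02496975239751665 [-0.1  0.7 -0.3]
0.07517460699703522 35.8417
37.5667 [-0.23761602  0.18906102 -0.11023416]
310 247
```

View pics/m6.png

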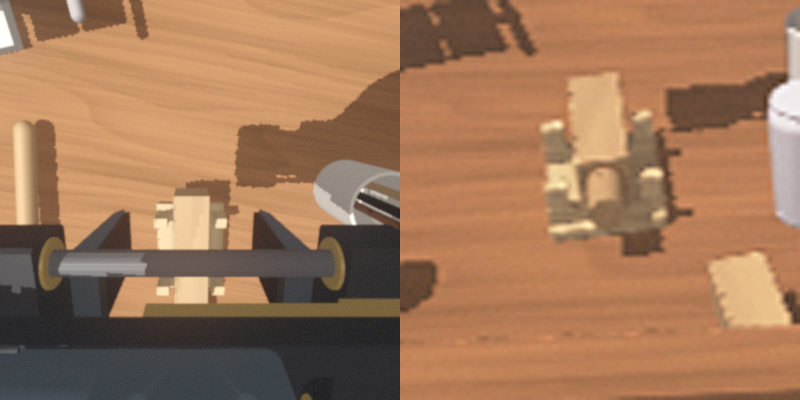

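The scene crop shows the blank in both notches, with the shoulder's top edge near crop row 161 and the plain end near row 75. I'll check its lengthwise position numerically.

```bash
python3 - <<'E'
from h import *
s=arm.get_calibration("scene");a=np.radians(9.95);cx=np.array([np.cos(a),np.sin(a),0]);cy=np.array([-np.sin(a),np.cos(a),0]);c=np.array([.5157,-.3371,0])
for n,uv in [("shoulder",(220.5,205.2)),("plain",(218.7,183.8))]:
    q=onz(s,uv,.062)-c;print(n,(q@cx).round(4),(q@cy).round(4))
for x,z in[(.051,.062),(-.084,.062),(.051,.022)]: print(x,z,(proj(s,c+cx*x+[0,0,z])-[170,165])*4+400*np.array([1,0]))
im=arm.snapshot("scene");y=cv2.resize(im[175:235,195:255],(600,600),interpolation=cv2.INTER_CUBIC)
for X in(.051,-.084):
  for Y in(-.02,.02):
    u=(proj(s,c+cx*X+cy*Y+[0,0,.062])-[195,175]+.5)*10;cv2.circle(y,tuple(int(t) for t in u),4,(255,0,0),1)
cv2.imwrite("pics/m7.png",y[:,:,::-1])
E
```

```text
shoulder 0.0546 0.0011
plain -0.0806 0.0025
0.051 0.062 [600.24165169 158.54799652]
-0.084 0.062 [591.44448075  73.6244907 ]
0.051 0.022 [606.82169448 203.74590316]
```

View pics/m7.png

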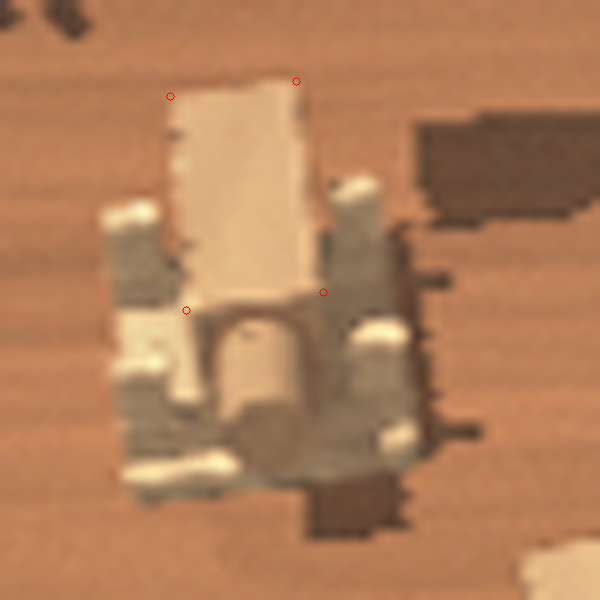

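The blank lies level in both notches, matching the predicted corners, with its body on both saddles and about 6 mm off centre. I'm handing it in.

```bash
python3 -c "
from rig import arm
print(arm.current_t(),arm.sign_off())"
```

```text
the job is handed in; nothing more can be done
37.7667 None
```

Job handed in at 37.8 s: I pushed the plain end and then the tenon end fully onto the pin, and the blank now lies in both cradle notches, about 6 mm off the middle, with nothing else on the bench moved.

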